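# Present a loose find to the camera on its tray

## Robot

A 6-joint arm with a two-finger parallel gripper is mounted at the origin on the work surface. World frame = base frame: x ahead of the robot, y to its left, z up, the work surface at z = 0. Lengths are in m, angles in rad, forces in N, time in s.
With the tool pointing down it reaches from about 0.3 to 0.875 m from the base axis. Payload 4.2 kg.
Tool frame: the origin (TCP) lies between the finger pads, 19 mm behind the fingertips; this is the grasp point; y points along the fingers, x is the direction in which the jaws open and shut, and the axes are right-handed (so a half turn about y gives the same grasp; the last joint's range is limited). The gripper opens to 85 mm and grips with 20 to 120 N. Pads are 22 mm wide; open, the fingers measure 114 mm over their backs; the gripper's body (76 mm by 85 mm) begins 54 mm behind the grasp point. The pads swing forward as they close: fully open they stand 13 mm farther back than shut.
Start: joints at [-1.362, 0.32, 1.565, -0, 1.257, -0.02], TCP at [0.13, -0.56, 0.25] pointing down, gripper open.
Joint ranges: [-3.11, 3.11], [-0.84, 2.01], [0.21, 2.61], [-1.34, 4.49], [0.05, 2.63], [-2.56, 2.56]. Speed limits (rad/s): [2.57, 2.57, 3.14, 3.14, 3.14, 3.14].

## Interface

Orientations are given as a rotation vector (axis times angle).
In Python, from plant import telemetry, optics, sign_off, models gives the robot as it stands. The module is installed in compiled form; this text tells all that it offers.
- The arm moves only by the shell command python3 -m jog 'ROWS' [FORCE]. ROWS is JSON, a list that holds one entry, the list of rows, each a list of 7 numbers: the shift along the tool's x, y, z in units of 200 mm (1.0 is 200 mm), then the turn, a rotation vector about the tool's x, y, z in units of 1.5 rad (1.0 is 1.5 rad), then the opening, from 0 (shut) to 1 (fully open). A call has 1 to 20 rows; each row is the pose to reach, as a shift and turn from the pose commanded when the call began, along the tool's axes at that moment; what a row does not reach only later rows make up. A row lasts 1/10 s, in which the tool goes at most 50 mm and 8.59 degrees, less where a joint would pass 70% of its speed; a pose out of reach is approached as far as the arm can. A call with a number of a shift or a turn outside -1 to 1 is refused whole. A call with a gripper value outside its range is refused whole. The fingers move at their own pace and stop on an object; FORCE is the grip in N (left out, the last holds). Time passes only in rows, so rows that repeat a pose let the fingers close. It gives the time, the measured TCP pose, the force and the opening at its end, in the units of the state.
- telemetry.sense(): the state, without advancing time (a new reading comes with each control period).
- optics.grab_frame(name): name is "scene" or "top" or "wrist"; returns a dict with "color" (400x640x3 uint8, red, green, blue), "fovy" (degrees; the focal length in pixels is half the picture's height over the tangent of half this angle, whatever the lens; pixels are square), "cx", "cy" (the principal point, pixels), "D" ([k1, k2, p1, p2, k3] as OpenCV has them; the pictures are not rectified), "cam_to_world" (4x4, takes a point from camera to world coordinates). Camera axes: x right, y down, z forward; pixel columns grow to the right and rows downward; lengths in m; the calibration is good to about 2 mm. A picture is of the moment at which its call begins. There is no depth.
- sign_off(): hands the job in, once; it reports no verdict.
Trained networks look in a picture, given as the dict that the camera call returned (one of the last four; its "shot" number tells which), for a name from the list of things; names that differ only in an ending like _2 or _b are one class to them, and where a whole thing is asked for, a point or a joint stands for the part that bears it (a point fixed in the world has none). Each returns a list of dicts, best first, with "confidence" (0 to 1); they miss things now and then, are a little off and sometimes report something else, mostly with a low value. They report only what shows in the picture. A call takes as long as a camera call. They do not tell look-alikes from the thing itself.
- models.silhouettes(picture, label): "pixels" (400x640 bool, what is visible of it) and "box" ([centre column, centre row, width, height] in pixels, round what is visible of it).
The state is a dict: "time_s": time; "joint_positions": joint angles; "joint_vel": joint speeds; "effort": joint torques, N m; "ee_pos": TCP position; "tool_rot": TCP orientation; "wrist_force": force on the tool from outside, world axes, zero at the start; "wrist_torque": the same for the moment, N m; "finger_gap": finger opening in m.
Only numpy, scipy, OpenCV 4.12 (cv2) and the standard library are available. Lean on these libraries where they do the work, as an engineer would, in place of code of your own. Each camera call takes 0.05 s, during which the arm holds its last target. There are 200 camera calls.

## Task

Turn the clamp knob on the dock clockwise, about a quarter turn, until its steel tongue is clear of the tray. Then take the tray by its handle and carry it, never tipping it, so that the clay ball lying loose in its pocket does not roll out (do not touch the ball), and hold it level and still in front of the camera, ball end towards the lens and handle behind, with the ball centred on the lens and about 10 cm in front of the glass. Finish while still holding the tray there in the air: do not put it down or let go, leave the clamp open, do not bump the camera, and leave the jar, the find box and the tube rack where they are.

Things in the scene. Friction and masses are not known exactly. Their poses are not given: they have to be found in the camera images.
- clamp (a joint): Clamp knob on the dock, vertical axis, rad. 0: its steel tongue points straight over the tray (locked down); grows turning clockwise seen from above; 1.57: end stop, tongue parallel to the tray's long side. The tongue is clear of the tray from about 1.05. Starts between 0 and 0.35. Rather stiff (friction 0.06 N m), stays where left.
- clamp_grip (a point): On the knob's axis at the TCP height to grip it, 56 mm above the table; turns with the knob. The black grip bar is centred here: 44 mm along this point's y, 12 mm thick along its x, from 20 mm below to 6 mm above this point. Below it a 22 mm round hub, at whose foot a steel tongue (14 mm wide, 6 thick) reaches 43 mm from the axis towards this point's -y, over the tray's edge.
- dock: Grey fixed plate 180 x 140 mm, 10 mm thick, on which the tray lies between low strips (4 mm high, 3 mm play). Origin on the table under the tray's nominal centre; x along the tray's length, y across; the plate reaches from y = -50 to +90 mm. The knob's axis stands at x = -45, y = +60 mm; z up.
- tray: Aluminium tray 150 (x) x 64 (y) x 8 mm, about 0.25 kg. Origin: centre of its underside (10 mm above the table at the start), z up. On top: an upright handle fin at the centre, a black block 30 x 24 x 10 mm at x = -50 mm, a shallow round pocket centred at x = +46 mm. With the ball in it nearly balances about the handle.
- handle (a point): Where to grip the tray, on the fin, fixed to the tray, 40 mm above the tray's underside. The fin is 50 mm long along the tray's x, 12 mm thick along the tray's y, from the tray's top (8 mm) to 58 mm above the underside. Axes as the tray's.
- pocket (a point): Centre of the tray's pocket at ball-centre height: tray x = +46 mm, 21 mm above the tray's underside. The rim is 36 mm inside, 44 mm outside diameter and only 3 mm high: the ball rolls about inside it by up to 10 mm, and rolls out if the tray tips more than about 35 degrees or is jerked. Axes as the tray's.
- ball_center (a point): Centre of the loose clay ball, 26 mm diameter, 25 g, in the pocket. Its axes turn as it rolls.
- camera: Black camera body on a low fixed stand, 175 mm tall overall: base plate 110 x 110 mm, camera body 125 mm wide (y) and 42 mm deep (x), from 80 to 160 mm high; the lens barrel (58 mm diameter) looks along its -x axis. Origin: centre of the base on the table.
- lens (a point): Centre of the lens's front glass, 60 mm in front (-x) of the camera's origin and 120 mm above the table. Axes as the camera's: the lens looks along -x, z up.
- jar: Bystander: round jar with white cap, 52 mm diameter, 70 mm tall. Origin: centre of its underside.
- findbox: Bystander: cardboard box with lid, 94 x 124 mm, 53 mm tall. Origin: centre of its underside.
- tuberack: Bystander: green rack of small white-capped tubes, 80 x 120 mm, 37 mm tall. Origin: centre of its underside.
There are look-alikes about, which are no part of the job. Leave any red look-alike of the dock alone.

How it is judged:
By the outcome, as a careful person would: the job done as asked, in the order asked, and still so for the second after the job is handed in, while the arm keeps its last pose, push and grip.
It also fails if it takes over 59 s, if anything falls off the work surface, if the arm or the gripper's body presses on something with over 40 N, if the wrist force passes 120 N, or if a joint passes its speed limit or range.

## Working session

There is one attempt and no reset: what is moved stays moved. The work goes in short steps, Python scripts to look and compute and a shell command to move; the robot and the scene stay as the last step left them, time stands still between calls to the robot, and variables do not carry over. Pictures are saved under pics/ and viewed, about 8 in all and at most 12, crops included, and the job is handed in when it is done.

```bash
mkdir -p pics
cat > h.py <<'E'
import numpy as np, cv2
from plant import telemetry, optics, models
from scipy.spatial.transform import Rotation as R
def K(f):
    fl=200/np.tan(np.radians(f["fovy"])/2)
    return np.array([[fl,0,f["cx"]],[0,fl,f["cy"]],[0,0,1]])
def ray(f,uv):
    p=cv2.undistortPoints(np.array(uv,float).reshape(-1,1,2),K(f),np.array(f["D"],float)).reshape(-1,2)
    T=np.array(f["cam_to_world"]); d=np.c_[p,np.ones(len(p))]@T[:3,:3].T
    return T[:3,3],d/np.linalg.norm(d,axis=1)[:,None]
def onz(f,uv,z):
    o,d=ray(f,uv); return o+d*((z-o[2])/d[:,2])[:,None]
def proj(f,P):
    T=np.linalg.inv(np.array(f["cam_to_world"])); P=np.atleast_2d(P).astype(float)
    q=P@T[:3,:3].T+T[:3,3]
    return cv2.projectPoints(q,np.zeros(3),np.zeros(3),K(f),np.array(f["D"],float))[0].reshape(-1,2)
def tri(obs):
    A=np.zeros((3,3));b=np.zeros(3)
    for f,uv in obs:
        o,d=ray(f,[uv]);M=np.eye(3)-np.outer(d[0],d[0]);A+=M;b+=M@o
    return np.linalg.solve(A,b)
def save(f,name,pts=()):
    im=f["color"][:,:,::-1].copy()
    for p in pts: cv2.circle(im,tuple(int(round(v)) for v in p),2,(255,0,255),-1)
    cv2.imwrite("pics/"+name,im)
E
python3 - <<'E'
from h import *
np.set_printoptions(precision=3,suppress=True)
ims=[]
for n in("scene","top"):
    f=optics.grab_frame(n); ims.append(f["color"][:,:,::-1])
    print(n,f["fovy"],np.array(f["cam_to_world"])[:3].round(3).tolist())
    for l in ["tray","dock","clamp","ball_center","camera","jar","findbox","tuberack"]:
        for r in models.silhouettes(f,l)[:3]:
            z=dict(tray=.018,dock=.01,clamp=.06,ball_center=.031,camera=.16).get(l,.05)
            print(l,round(r["confidence"],2),np.round(r["box"]),onz(f,[r["box"][:2]],z)[0])
s=cv2.vconcat(ims); cv2.imwrite("pics/a.png",cv2.resize(s,None,fx=.75,fy=.75,interpolation=cv2.INTER_AREA))
E
```

```text
scene 53.63972916303163 [[-0.511, 0.636, -0.578, 1.273], [0.86, 0.368, -0.355, 0.44], [-0.013, -0.678, -0.735, 0.897]]
tray 0.77 [374. 207.  55.  31.] [0.533 0.173 0.018]
dock 0.67 [307. 167.  63.  44.] [ 0.476 -0.097  0.01 ]
dock 0.56 [371. 220.  67.  51.] [0.575 0.184 0.01 ]
clamp 0.67 [313. 168.  12.  21.] [ 0.516 -0.047  0.06 ]
ball_center 0.42 [360. 204.   7.   8.] [0.554 0.135 0.031]
camera 0.67 [219. 132.  51.  60.] [ 0.614 -0.316  0.16 ]
jar 0.68 [219. 132.  52.  61.] [ 0.514 -0.429  0.05 ]
jar 0.59 [285. 239.  14.  31.] [0.779 0.027 0.05 ]
findbox 0.79 [472. 275.  65.  59.] [0.641 0.484 0.05 ]
findbox 0.66 [370. 220.  68.  48.] [0.608 0.194 0.05 ]
tuberack 0.72 [236. 221.  49.  41.] [ 0.797 -0.125  0.05 ]
tuberack 0.54 [220. 132.  50.  64.] [ 0.51  -0.428  0.05 ]
top 47.127763006273035 [[-0.002, -0.996, 0.091, 0.516], [-1.0, 0.002, -0.001, 0.032], [0.001, -0.091, -0.996, 1.331]]
tray 0.9 [278. 234.  58.  34.] [0.533 0.169 0.018]
tray 0.72 [480. 232.  49.  50.] [ 0.535 -0.417  0.018]
dock 0.73 [274. 228.  72.  65.] [0.55  0.181 0.01 ]
dock 0.62 [370. 259.  59.  47.] [ 0.462 -0.096  0.01 ]
clamp 0.61 [360. 248.  10.  23.] [ 0.493 -0.062  0.06 ]
clamp 0.58 [256. 221.   7.  20.] [0.568 0.227 0.06 ]
camera 0.87 [482. 232.  53.  50.] [ 0.534 -0.373  0.16 ]
jar 0.63 [331. 154.  17.  24.] [0.758 0.016 0.05 ]
findbox 0.83 [169. 204.  47.  36.] [0.618 0.478 0.05 ]
tuberack 0.93 [387. 150.  40.  35.] [ 0.771 -0.143  0.05 ]
```

View pics/a.png

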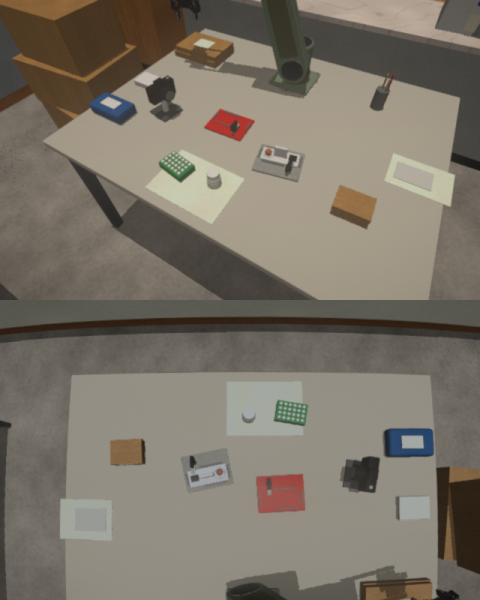

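Candidates for the dock are the grey dock at top (274,228) / scene (371,220) and the red look-alike at top (370,259) / scene (307,167). I choose the grey one, which has the aluminium tray and ball. The black camera is at top (482,232). Next is a close crop of both.

Run:
```python
from h import *
np.set_printoptions(precision=3,suppress=True)
t=optics.grab_frame("top");s=optics.grab_frame("scene")
def c(f,x,y,w=100,h=75): return cv2.resize(f["color"][y-h//2:y-h//2+h,x-w//2:x-w//2+w,::-1],(400,300),interpolation=cv2.INTER_CUBIC)
cv2.imwrite("pics/b.png",cv2.vconcat([cv2.hconcat([c(t,274,228),c(s,371,218)]),cv2.hconcat([c(t,482,232),c(s,219,132)])]))
w=optics.grab_frame("wrist"); st=telemetry.sense()
T=np.array(w["cam_to_world"]);Rt=R.from_rotvec(st["tool_rot"]).as_matrix()
print(w["fovy"],"cam in tool",Rt.T@(T[:3,3]-st["ee_pos"]),"\n",Rt.T@T[:3,:3],"\ntool\n",Rt,st["ee_pos"],st["time_s"])
```

```text
69.56042569133348 cam in tool [-0.    -0.124  0.075] 
 [[ 1.    -0.001 -0.   ]
 [-0.    -0.294  0.956]
 [-0.001 -0.956 -0.294]] 
tool
 [[ 0.227  0.     0.974]
 [-0.974 -0.     0.227]
 [ 0.    -1.     0.   ]] [ 0.13 -0.56  0.25] 1.05
```

View pics/b.png

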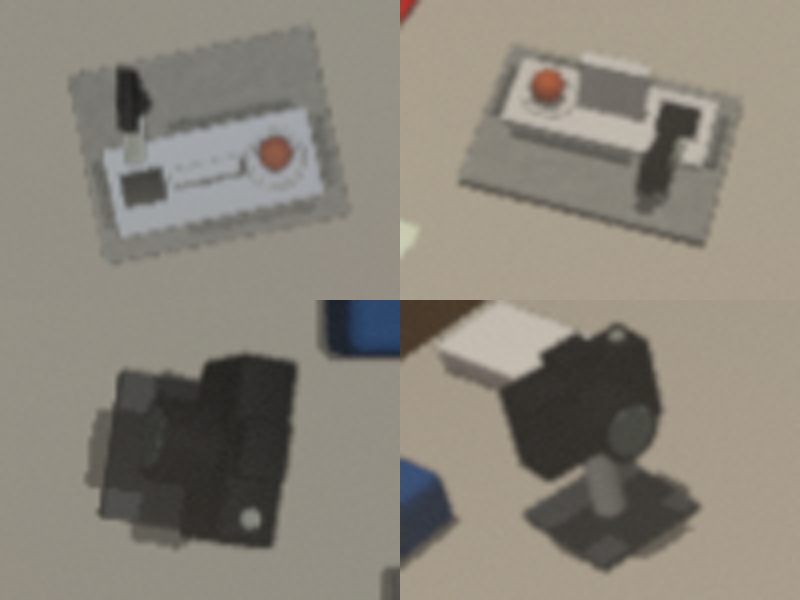

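The crops confirm the choice. The grey dock has its knob at the upper left, its tongue over the tray and the orange ball at the right end. The camera's lens looks left in the top view, which is world +y, towards the dock.

```bash
R='x'; python3 -m jog '[[[-1,0,0.93,0,0,0,1],[-1,0,0.93,0,0,0,1],[-1,0,0.93,0,0,0,1],[-1,0,0.93,0,0,0,1],[-1,0,0.93,0,0,0,1],[-1,0,0.93,0,0,0,1]]]'
python3 -m jog '[[[-1,0,0.93,0,0,0,1],[-1,0,0.93,0,0,0,1],[-1,0,0.93,0,0,0,1],[-1,0,0.93,0,0,0,1],[-1,0,0.93,0,0,0,1],[-1,0,0.93,0,0,0,1]]]'
python3 -m jog '[[[-0.8,0,0.93,0,0,0,1],[-0.8,0,0.93,0,0,0,1],[-0.8,0,0.93,0,0,0,1],[-0.8,0,0.93,0,0,0,1],[-0.8,0,0.93,0,0,0,1],[-0.8,0,0.93,0,0,0,1],[-0.8,0,0.93,0,0,0,1]]]'
python3 - <<'E'
from h import *
f=optics.grab_frame("wrist"); save(f,"c.png"); print(telemetry.sense()["ee_pos"],telemetry.sense()["time_s"])
np.save("w1.npy",f,allow_pickle=True)
E
```

```text
time_s: 1.65
ee_pos: [0.267, -0.3198, 0.2502]
tool_rot: [-1.309, 1.037, -1.037]
wrist_force: [0.1, -1.3, -0.8]
finger_gap: 0.085
time_s: 2.25
ee_pos: [0.4033, -0.083, 0.2503]
tool_rot: [-1.309, 1.036, -1.037]
wrist_force: [-0.1, -1.3, -0.9]
finger_gap: 0.0858
time_s: 2.95
ee_pos: [0.5468, 0.1125, 0.2494]
tool_rot: [-1.311, 1.038, -1.037]
wrist_force: [0.8, -0.9, -0.2]
finger_gap: 0.0852
[0.54631289 0.11166134 0.24962916] 3.0
```

View pics/c.png

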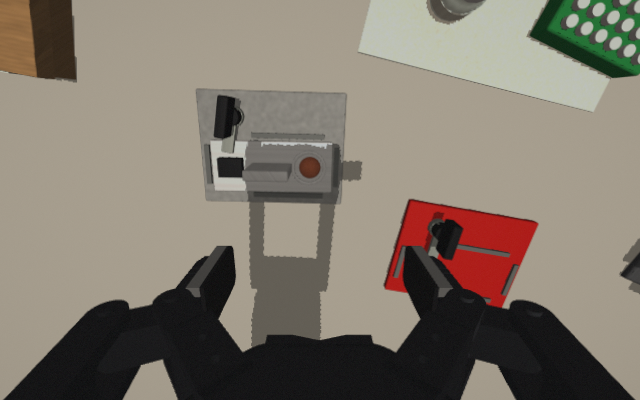

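The wrist view shows the grey dock at (197–346, 89–202), with the knob at (227,117), the fin at (268,172) and the ball at (310,167). I'll take a second, closer view.

```bash
python3 -m jog '[[[-0.35,0.3,0.1,0,0,0,1],[-0.35,0.3,0.1,0,0,0,1],[-0.35,0.3,0.1,0,0,0,1]]]'
python3 - <<'E'
from h import *
np.set_printoptions(precision=4,suppress=True)
w1=np.load("w1.npy",allow_pickle=True).item()
f=optics.grab_frame("wrist"); np.save("w2.npy",f,allow_pickle=True)
cv2.imwrite("pics/d.png",cv2.resize(f["color"][:300,120:520,::-1],(800,600),interpolation=cv2.INTER_CUBIC))
for l in ["dock","tray","clamp","ball_center"]:
    for r in models.silhouettes(f,l)[:3]: print(l,round(r["confidence"],2),np.round(r["box"],1))
g=lambda q:w1["color"]
for l in ["dock"]:
    print(onz(w1,[(196,89),(346,94),(343,201),(206,202)],.01))
E
```

```text
time_s: 3.3
ee_pos: [0.5477, 0.1854, 0.1864]
tool_rot: [-1.315, 1.043, -1.035]
wrist_force: [-0.2, -1.3, 0.1]
finger_gap: 0.0854
dock 0.85 [332.3 170.1 184.6 129.6]
dock 0.73 [549.  287.9 175.7 117.4]
tray 0.83 [331.3 194.4 146.4  61.1]
clamp 0.87 [534.8 279.6  61.4  50.6]
clamp 0.65 [287.9 147.4  28.1  62.8]
ball_center 0.55 [378.6 194.   28.1  25. ]
[[0.6052 0.2754 0.01  ]
 [0.6404 0.1012 0.01  ]
 [0.5096 0.0708 0.01  ]
 [0.4669 0.2479 0.01  ]]
```

View pics/d.png

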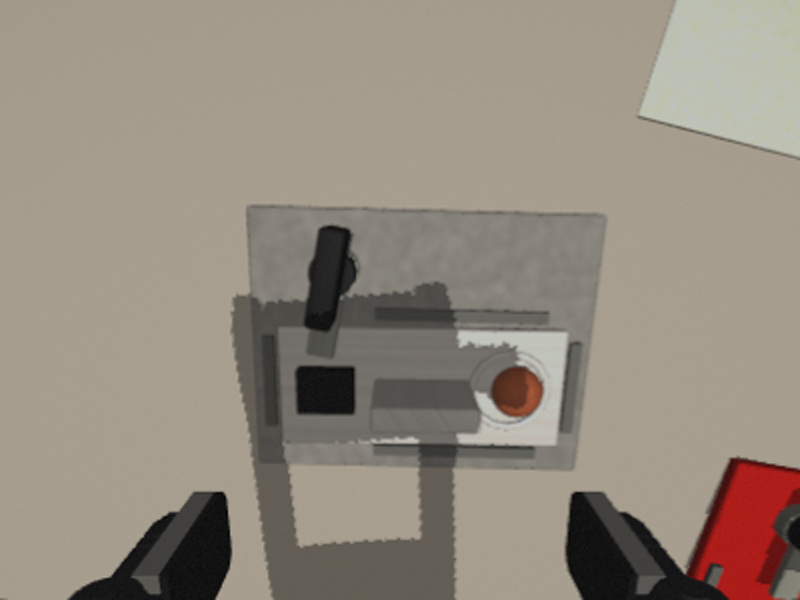

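The closer view shows the dock corners at crop (247,206), (605,214), (575,469), (260,463). The tray top spans (280,327)–(568,331), the fin top (372,432)–(480,433), and the knob bar (320,227)–(306,327). Next I fit the poses.

Run:
```python
from h import *
from scipy.optimize import least_squares as LS
np.set_printoptions(precision=4,suppress=True)
w1=np.load("w1.npy",allow_pickle=True).item();w2=np.load("w2.npy",allow_pickle=True).item()
c2=lambda L:np.array(L,float)/2+[120,0]
def fit(model,views,x0):
    def res(p):
        c,s=np.cos(p[2]),np.sin(p[2]);P=np.array(model)@np.array([[c,s,0],[-s,c,0],[0,0,1]])+[p[0],p[1],p[3]]
        return np.concatenate([(proj(f,P)-uv).ravel() for f,uv in views])
    r=LS(res,x0); return r.x,np.sqrt(np.mean(r.fun**2))
d=[(-.09,.09,0),(.09,.09,0),(.09,-.05,0),(-.09,-.05,0)]
d1=np.array([(196,89),(346,94),(343,201),(206,202)],float);d2=c2([(247,206),(605,214),(575,469),(260,463)])
print("dock(top z .01)",fit(d,[(w1,d1),(w2,d2)],[.54,.18,-1.36,.01]),fit(d,[(w2,d2)],[.54,.18,-1.36,.01]))
t=[(-.075,.032,0),(.075,.032,0),(.075,-.032,0),(-.075,-.032,0)]
t2=c2([(280,327),(568,331),(556,445),(283,443)])
x,e=fit(t,[(w2,t2)],[.54,.18,-1.36,.018]);print("tray top",x,e)
fin=[(-.025,-.006,0),(.025,-.006,0)]
print("fin lower edge at z.068",onz(w2,c2([(372,432),(480,433)]),.068), "upper",onz(w2,c2([(372,407),(482,407)]),.068))
print("bar left edge z.062",onz(w2,c2([(320,227),(306,327)]),.062),"right",onz(w2,c2([(350,228),(331,329)]),.062))
print("ball",tri([(w1,(310,167)),(w2,(378.6,194.))]), "hub z.02", )
print("bar tri", tri([(w1,(221,96)),(w2,(287.5,113.7))]), tri([(w1,(220,137)),(w2,(279.3,164))]))
```

```text
dock(top z .01) (array([ 0.5355,  0.1699, -1.3603,  0.0075]), np.float64(0.9026217327966318)) (array([ 0.5356,  0.1701, -1.3626,  0.0078]), np.float64(0.28509196815541493))
tray top [ 0.5349  0.1695 -1.3554  0.0161] 0.39695851086393824
fin lower edge at z.068 [[0.525  0.1923 0.068 ]
 [0.5356 0.1447 0.068 ]] upper [[0.5367 0.1949 0.068 ]
 [0.5478 0.1472 0.068 ]]
bar left edge z.062 [[0.6068 0.2326 0.062 ]
 [0.5641 0.2307 0.062 ]] right [[0.6093 0.2204 0.062 ]
 [0.5658 0.2198 0.062 ]]
ball [0.5494 0.1238 0.0301] hub z.02
bar tri [0.6078 0.2254 0.0735] [0.5648 0.2253 0.0608]
```

The fit is consistent: dock at (0.5355, 0.170), yaw −1.362, so the axis is predicted at (0.585, 0.226). The bar measures (0.5865, 0.226), clamp ≈ 0.18. To stay inside joint 6's range I grip the knob half a turn round.

```bash
python3 -m jog '[[[-0.155,0,0.23,0,-0.98,0,1],[-0.155,0,0.23,0,-0.98,0,1],[-0.155,0,0.23,0,-0.98,0,1],[-0.155,0,0.23,0,-0.98,0,1],[-0.155,0,0.23,0,-0.98,0,1],[-0.155,0,0.23,0,-0.98,0,1],[-0.155,0,0.23,0,-0.98,0,1],[-0.155,0,0.23,0,-0.98,0,1],[-0.155,0,0.23,0,-0.98,0,1],[-0.155,0,0.23,0,-0.98,0,1]]]'
python3 -m jog '[[[0,0,0,0,-0.98,0,0.6],[0,0,0,0,-0.98,0,0.6],[0,0,0,0,-0.98,0,0.6],[0,0,0,0,-0.98,0,0.6],[0,0,0,0,-0.98,0,0.6],[0,0,0,0,-0.98,0,0.6],[0,0,0,0,-0.98,0,0.6],[0,0,0,0,-0.98,0,0.6],[0,0,0,0,-0.98,0,0.6],[0,0,0,0,-0.98,0,0.6],[0,0,0,0,-0.98,0,0.6]]]'
cat > chk.py <<'E'
from h import *
np.set_printoptions(precision=4,suppress=True)
s=telemetry.sense();M=R.from_rotvec(s["tool_rot"]).as_matrix()
print("pos",s["ee_pos"],"yaw_x",np.arctan2(M[1,0],M[0,0]),"tooly",M[:,1],"F",s["wrist_force"],"M",s["wrist_torque"],"gap",s["finger_gap"],"j",s["joint_positions"],"t",s["time_s"])
E
python3 chk.py
python3 - <<'E'
from h import *
f=optics.grab_frame("wrist"); np.save("w3.npy",f,allow_pickle=True)
a=np.array([.5355,.170,0]);th=-1.3617;X=np.array([np.cos(th),np.sin(th),0]);Y=np.array([-X[1],X[0],0])
k=a-.045*X+.06*Y
b=.03;by=np.array([np.cos(b),np.sin(b),0]);bx=np.array([by[1],-by[0],0])
P=[k+s*.006*bx+t*.022*by+[0,0,.062] for s in(-1,1) for t in(-1,1)]+[a+s*.025*X+t*.006*Y+[0,0,.068] for s in(-1,1) for t in(-1,1)]
save(f,"e.png",proj(f,P))
E
```

```text
time_s: 4.55
ee_pos: [0.5888, 0.224, 0.1914]
tool_rot: [-1.568, -0.105, 0.102]
wrist_force: [-0.3, -1.0, -0.1]
finger_gap: 0.0854
time_s: 5.65
ee_pos: [0.5887, 0.2241, 0.1913]
tool_rot: [-1.198, -1.23, 1.227]
wrist_force: [0.3, -0.3, 0.6]
finger_gap: 0.0516
pos [0.5887 0.2241 0.1913] yaw_x 1.5961573515685945 tooly [ 0.002   0.0004 -1.    ] F [ 0.2891 -0.2835  0.568 ] M [-0.0165 -0.0152 -0.0209] gap 0.051565151039558936 j [ 0.3456  0.4438  1.5223 -0.0003  1.1734 -1.2504] t 5.65
```

View pics/e.png

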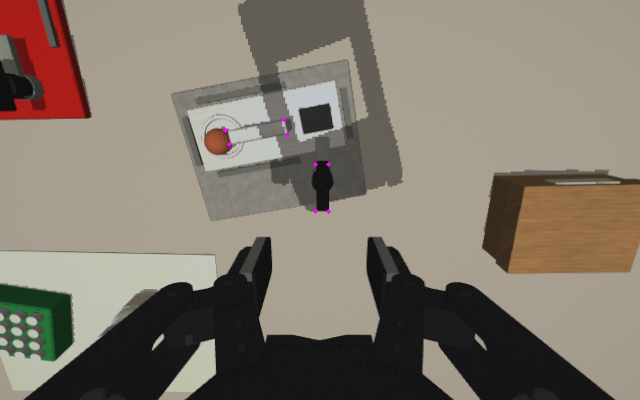

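The predicted bar and fin corners (magenta) lie right on the knob at (322,187) and the fin at (258,132). I go down to the knob and grip.

```bash
python3 -m jog '[[[0.012,0.2,0.015,0,0,0,0.55],[0.012,0.4,0.015,0,0,0,0.55],[0.012,0.55,0.015,0,0,0,0.55],[0.012,0.676,0.015,0,0,0,0.55],[0.012,0.676,0.015,0,0,0,0.55],[0.012,0.676,0.015,0,0,0,0],[0.012,0.676,0.015,0,0,0,0],[0.012,0.676,0.015,0,0,0,0],[0.012,0.676,0.015,0,0,0,0],[0.012,0.676,0.015,0,0,0,0],[0.012,0.676,0.015,0,0,0,0],[0.012,0.676,0.015,0,0,0,0]]]' 50 >/dev/null; python3 chk.py
```

```text
pos [0.5865 0.2275 0.057 ] yaw_x 1.5980163671061782 tooly [ 0.004   0.0005 -1.    ] F [ 0.1299 -2.3824  7.4906] M [-0.3959  0.0159  0.0321] gap 0.010887512856718315 j [ 0.3522  0.5702  1.6807 -0.0012  0.8867 -1.2451] t 6.9
```

```bash
python3 -m jog '[[[0,0,0,0,0.1,0,0],[0,0,0,0,0.2,0,0],[0,0,0,0,0.28,0,0],[0,0,0,0,0.36,0,0],[0,0,0,0,0.44,0,0],[0,0,0,0,0.52,0,0],[0,0,0,0,0.6,0,0],[0,0,0,0,0.68,0,0],[0,0,0,0,0.76,0,0],[0,0,0,0,0.82,0,0],[0,0,0,0,0.82,0,0],[0,0,0,0,0.82,0,0]]]' >/dev/null; python3 chk.py
```

```text
pos [0.5861 0.2268 0.057 ] yaw_x 0.36800640909386056 tooly [ 0.003  -0.0008 -1.    ] F [-0.6994 -4.7747  6.7549] M [-0.8387  0.0881  0.004 ] gap 0.011174422981091827 j [ 0.3517  0.5699  1.6812 -0.0023  0.8879 -0.0148] t 8.1
```

```bash
python3 -m jog '[[[0,0,0,0,0,0,0.5],[0,0,0,0,0,0,0.5],[0,0,0,0,0,0,0.5],[0,0,0,0,0,0,0.5],[0,0,0,0,0,0,0.5],[0,-0.2,0,0,0,0,0.6],[0,-0.4,0,0,0,0,0.6],[0,-0.55,0,0,-0.02,0,0.6],[0,-0.55,0,0,-0.02,0,0.6]]]' >/dev/null; python3 chk.py
python3 - <<'E'
from h import *
f=optics.grab_frame("wrist"); np.save("w4.npy",f,allow_pickle=True)
a=np.array([.5355,.170,0]);th=-1.3617;X=np.array([np.cos(th),np.sin(th),0]);Y=np.array([-X[1],X[0],0])
k=a-.045*X+.06*Y
P=[a+s*.025*X+t*.006*Y+[0,0,.068] for s in(-1,1) for t in(-1,1)]+[k+[0,0,.062]]
save(f,"f.png",proj(f,P))
E
```

```text
pos [0.5877 0.2286 0.1699] yaw_x 0.39836477286788613 tooly [ 0.0095  0.0035 -0.9999] F [ 0.4512 -1.2202 -0.0298] M [0.007  0.0467 0.0226] gap 0.05110472783061357 j [ 0.3527  0.4579  1.5562 -0.      1.1174 -0.0456] t 9.0
```

View pics/f.png

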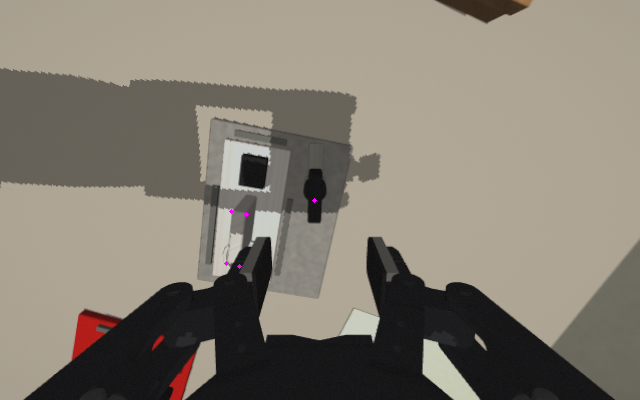

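The tongue at (316,155) now lies parallel to the tray's long side, clear of it. The fin prediction fits at (238,212). Next I go over the handle.

```bash
python3 -m jog '[[[-0.354,0,-0.171,0,0.125,0,0.6],[-0.354,0,-0.171,0,0.125,0,0.6],[-0.354,0,-0.171,0,0.125,0,0.6],[-0.354,0,-0.171,0,0.125,0,0.6],[-0.354,0,-0.171,0,0.125,0,0.6]]]' >/dev/null; python3 chk.py
python3 - <<'E'
from h import *
f=optics.grab_frame("wrist"); np.save("w5.npy",f,allow_pickle=True)
a=np.array([.5357,.1697,0]);th=-1.36;X=np.array([np.cos(th),np.sin(th),0]);Y=np.array([-X[1],X[0],0])
P=[a+s*.025*X+t*.006*Y+[0,0,.068] for s in(-1,1) for t in(-1,1)]+[a+s*.075*X+t*.032*Y+[0,0,.018] for s in(-1,1) for t in(-1,1)]
im=f["color"][:,:,::-1].copy()
for p in proj(f,P): cv2.circle(im,tuple(int(round(v)) for v in p),1,(255,0,255),-1)
cv2.imwrite("pics/g.png",cv2.resize(im[60:360,120:520],(800,600),interpolation=cv2.INTER_CUBIC))
E
```

```text
pos [0.5338 0.1692 0.1642] yaw_x 0.21091998262395745 tooly [-0.0001  0.0001 -1.    ] F [ 0.248  -0.9878  0.8881] M [-0.0116 -0.0673 -0.0169] gap 0.05120043345925377 j [0.2863 0.3641 1.7279 0.0002 1.0496 0.0753] t 9.55
```

View pics/g.png

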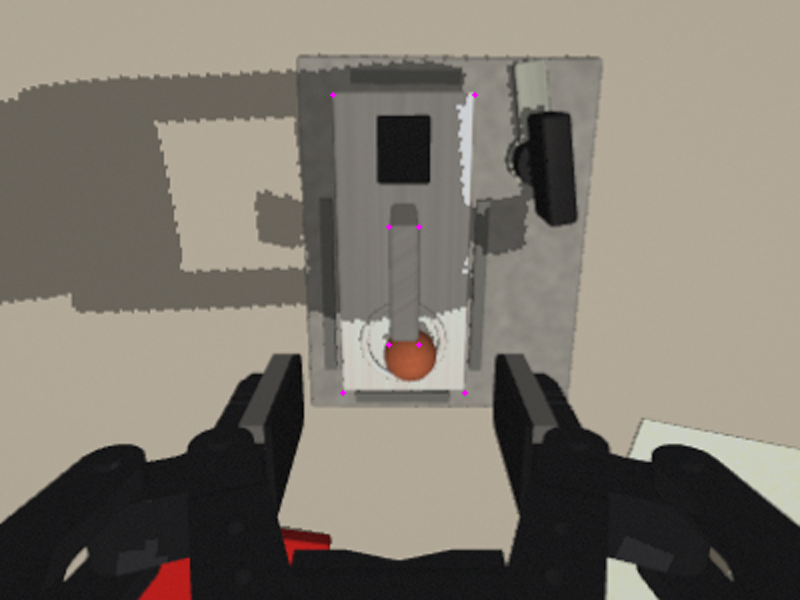

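The fin (404,285 in the crop) and tray corners match the model. I descend and grip.

```bash
python3 -m jog '[[[0.009,0.2,0,0,0,0,0.5],[0.009,0.38,0,0,0,0,0.5],[0.009,0.5,0,0,0,0,0.5],[0.009,0.57,0,0,0,0,0.5],[0.009,0.57,0,0,0,0,0.5],[0.009,0.57,0,0,0,0,0],[0.009,0.57,0,0,0,0,0],[0.009,0.57,0,0,0,0,0],[0.009,0.57,0,0,0,0,0],[0.009,0.57,0,0,0,0,0],[0.009,0.57,0,0,0,0,0],[0.009,0.57,0,0,0,0,0],[0.009,0.57,0,0,0,0,0]]]' 80 >/dev/null; python3 chk.py
python3 - <<'E'
from h import *
from scipy.optimize import least_squares as LS
# camera pose: fit silhouettes in top+scene roughly via box model hulls
fs=[optics.grab_frame("top"),optics.grab_frame("scene")]
ms=[]
for f in fs:
    r=models.silhouettes(f,"camera"); print([(round(q["confidence"],2),np.round(q["box"])) for q in r]); ms.append(r[0]["pixels"])
def box(x0,x1,y0,y1,z0,z1): return np.array([(x,y,z) for x in(x0,x1) for y in(y0,y1) for z in(z0,z1)])
a=np.arange(0,2*np.pi,.3)
parts=[box(-.055,.055,-.055,.055,0,.008),box(-.021,.021,-.0625,.0625,.08,.16),box(-.01,.01,-.01,.01,0,.08),
 np.array([(x,.029*np.cos(t),.12+.029*np.sin(t)) for x in(-.06,0) for t in a])]
def rend(f,p):
    c,s=np.cos(p[2]),np.sin(p[2]);m=np.zeros((400,640),np.uint8)
    for P in parts:
        W=P@np.array([[c,s,0],[-s,c,0],[0,0,1]])+[p[0],p[1],0]
        cv2.fillConvexPoly(m,np.round(cv2.convexHull(proj(f,W).astype(np.float32))*16).astype(np.int32),1,shift=4)
    return m>0
from scipy.optimize import minimize
def cost(p): return -sum((rend(f,p)&m).sum()/(rend(f,p)|m).sum() for f,m in zip(fs,ms))
best=min((minimize(cost,[.53,-.38,y0],method="Nelder-Mead",options=dict(initial_simplex=[[.53,-.38,y0],[.55,-.38,y0],[.53,-.36,y0],[.53,-.38,y0+.2]])) for y0 in(-1.9,-1.65,-1.4,-1.2)),key=lambda r:r.fun)
print(best.x,best.fun)
p=best.x;print("lens",p[:2]-.06*np.array([np.cos(p[2]),np.sin(p[2])]))
E
```

```text
pos [0.536  0.1695 0.0519] yaw_x 0.21030288325241703 tooly [ 0.0028  0.001  -1.    ] F [0.9194 2.3632 6.3959] M [ 0.1519 -0.0457  0.0256] gap 0.010972781708451583 j [0.2856 0.4944 1.8513 0.0003 0.7929 0.0751] t 10.9
[(0.64, array([480., 234.,  51.,  50.]))]
[(0.75, array([220., 132.,  50.,  64.]))]
[ 0.53411944 -0.41327756 -1.71524277] -1.8257227268604304
lens [ 0.54275612 -0.35390242]
```

Gripped (gap 11 mm). The camera fit gives the lens at about (0.543, −0.354), yaw −1.715, and the top crop's body edge agrees (about −1.70). I lift gently.

```bash
python3 -m jog '[[[0,-0.01,0,0,0,0,0],[0,-0.03,0,0,0,0,0],[0,-0.06,0,0,0,0,0],[0,-0.1,0,0,0,0,0],[0,-0.15,0,0,0,0,0],[0,-0.2,0,0,0,0,0],[0,-0.25,0,0,0,0,0],[0,-0.3,0,0,0,0,0],[0,-0.34,0,0,0,0,0],[0,-0.38,0,0,0,0,0],[0,-0.41,0,0,0,0,0],[0,-0.43,0,0,0,0,0],[0,-0.44,0,0,0,0,0],[0,-0.445,0,0,0,0,0],[0,-0.445,0,0,0,0,0]]]' 80 >/dev/null; python3 chk.py
python3 - <<'E'
from h import *
f=optics.grab_frame("wrist"); save(f,"h.png"); print([(round(r["confidence"],2),r["box"]) for r in models.silhouettes(f,"ball_center")])
E
```

```text
pos [0.5348 0.169  0.1396] yaw_x 0.21047579174102027 tooly [-0.0004 -0.0002 -1.    ] F [-0.0157  0.076  -2.366 ] M [ 0.0435  0.0183 -0.0175] gap 0.010677256091640394 j [ 0.2855  0.3901  1.7573 -0.0001  0.9946  0.0751] t 12.6
[(0.92, [322.9, 327.3, 35.9, 29.4])]
```

View pics/h.png

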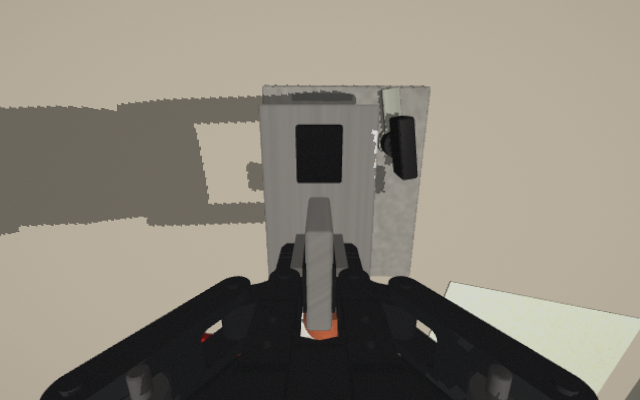

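The tray is lifted with the ball in its pocket (323,327). The force of 2.4 N fits its weight. I carry it to a point 60 mm short of the final place.

```bash
python3 -m jog '[[[0,0,-0.02,0,0.003,0,0],[-0.01,0,-0.06,0,0.009,0,0],[-0.015,0,-0.12,0,0.018,0,0],[-0.025,0,-0.2,0,0.03,0,0],[-0.036,0,-0.29,0,0.043,0,0],[-0.047,0,-0.38,0,0.056,0,0],[-0.059,0,-0.47,0,0.07,0,0],[-0.07,0,-0.56,0,0.083,0,0],[-0.08,0,-0.64,0,0.095,0,0],[-0.088,0,-0.7,0,0.104,0,0],[-0.094,0,-0.75,0,0.111,0,0],[-0.098,0,-0.78,0,0.116,0,0],[-0.1,0,-0.8,0,0.118,0,0],[-0.1,0,-0.8,0,0.118,0,0]]]' 80 >/dev/null; python3 chk.py
python3 -m jog '[[[0,0,-0.02,0,0.003,0,0],[0.007,0,-0.06,0,0.009,0,0],[0.014,0,-0.12,0,0.018,0,0],[0.023,0,-0.2,0,0.03,0,0],[0.034,0,-0.29,0,0.043,0,0],[0.044,0,-0.38,0,0.056,0,0],[0.055,0,-0.47,0,0.07,0,0],[0.065,0,-0.56,0,0.083,0,0],[0.075,0,-0.64,0,0.095,0,0],[0.082,0,-0.7,0,0.104,0,0],[0.088,0,-0.75,0,0.111,0,0],[0.091,0,-0.78,0,0.116,0,0],[0.093,0,-0.795,0,0.119,0,0],[0.093,0,-0.795,0,0.119,0,0]]]' 80 >/dev/null; python3 chk.py
python3 - <<'E'
from h import *
fs={n:optics.grab_frame(n) for n in("top","scene","wrist")}; np.save("v1.npy",fs,allow_pickle=True)
def c(f,x,y,w=100,h=75): return cv2.resize(f["color"][y-h//2:y-h//2+h,x-w//2:x-w//2+w,::-1],(400,300),interpolation=cv2.INTER_CUBIC)
print({n:[(round(r["confidence"],2),np.round(r["box"],1)) for r in models.silhouettes(f,"ball_center")] for n,f in fs.items()})
w=cv2.resize(fs["wrist"]["color"][:,:,::-1],(480,300));w=cv2.hconcat([w,c(fs["top"],478,228)[:,:320]])
s=cv2.hconcat([c(fs["top"],440,228),c(fs["scene"],240,140)])
cv2.imwrite("pics/i.png",cv2.vconcat([w,s]))
E
```

```text
pos [0.5489 0.0082 0.1398] yaw_x 0.033278699148480397 tooly [ 0. -0. -1.] F [ 0.1933 -0.1723 -2.5679] M [ 0.013 -0.004 -0.044] gap 0.011062855140807645 j [-0.006   0.373   1.7851  0.      0.9835 -0.0393] t 14.1
pos [ 0.5727 -0.1499  0.1398] yaw_x -0.14510765449032428 tooly [-0.0001  0.0001 -1.    ] F [-0.5443  0.0103 -1.8133] M [ 0.052  -0.0154 -0.0137] gap 0.01135380760751525 j [-0.2755  0.4335  1.683   0.      1.0252 -0.1304] t 15.5
{'top': [], 'scene': [(0.64, array([389.1, 223.3,  22.8,  17.2])), (0.61, array([264.2, 149.8,   7.7,   5.3]))], 'wrist': [(0.61, array([326.4, 324.9,  24.6,  27.9]))]}
```

View pics/i.png

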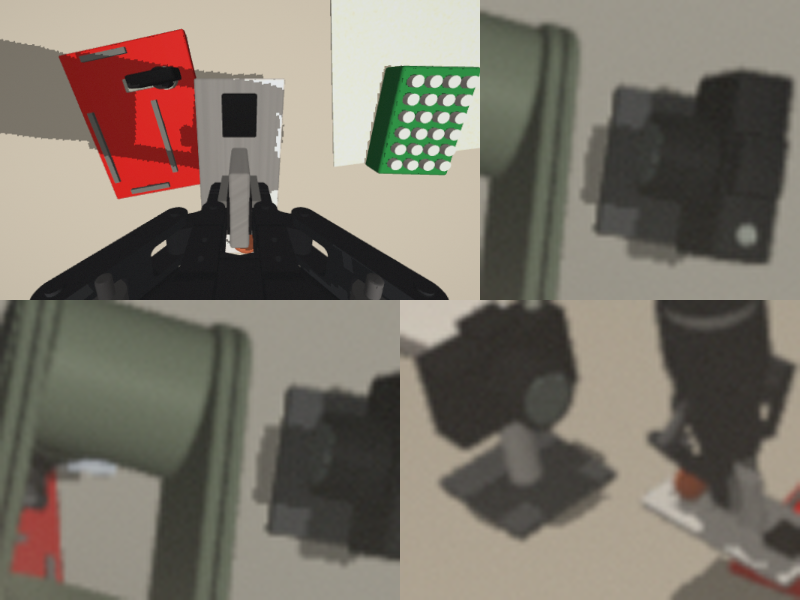

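The ball is still in the pocket, at scene (263,149.5). The lens disc is at scene (227,128) and the barrel front at top (471,228). I check these against the fit.

Run:
```python
from h import *
np.set_printoptions(precision=4,suppress=True)
fs=np.load("v1.npy",allow_pickle=True).item();s,t,w=fs["scene"],fs["top"],fs["wrist"]
print("ball scene",onz(s,[(264.2,149.8),(262.5,149.3)],.119),"wrist",onz(w,[(326.4,324.9)],.119))
th=-1.715;X=np.array([np.cos(th),np.sin(th)]);h=np.array([.5727,-.1499]);print("pocket nominal",h+.046*X)
print("lens scene",onz(s,[(227.2,128)],.12),"tri",tri([(s,(227.2,128)),(t,(471,228.5))]))
# direct: dark-grey barrel front edge & body back edge in top crop at z: base corners z .008
print("base corners top",onz(t,[((615-480)/4+428,88/4+191),((598-480)/4+428,228/4+191)],.008))
c=np.array([.5341,-.4133]);Y=np.array([-X[1],X[0]])
print("model base front corners",c-.055*X+.055*Y,c-.055*X-.055*Y)
print("body back corners top",onz(t,[((793-480)/4+428,75/4+191),((768-480)/4+428,264/4+191)],.16),"model",c+.021*X+.0625*Y,c+.021*X-.0625*Y)
```

```text
ball scene [[ 0.574  -0.1834  0.119 ]
 [ 0.5747 -0.1893  0.119 ]] wrist [[ 0.5693 -0.2021  0.119 ]]
pocket nominal [ 0.5661 -0.1954]
lens scene [[ 0.5471 -0.3496  0.12  ]] tri [ 0.5432 -0.3565  0.1152]
base corners top [[ 0.5924 -0.366   0.008 ]
 [ 0.4906 -0.351   0.008 ]]
model base front corners [ 0.5964 -0.3668] [ 0.4876 -0.351 ]
body back corners top [[ 0.5915 -0.4405  0.16  ]
 [ 0.4688 -0.4199  0.16  ]] model [ 0.5929 -0.4431] [ 0.4692 -0.4251]
```

Run:
```python
from h import *
np.set_printoptions(precision=4,suppress=True)
fs=np.load("v1.npy",allow_pickle=True).item()
c=fs["scene"]["color"].astype(int); d=c[...,0]-c[...,2]
print(d[142:158,254:274])
c=fs["wrist"]["color"].astype(int); m=((c[...,0]-c[...,2])>60)&(c[...,0]-c[...,1]>30); m[:300]=0
r,k=np.nonzero(m[:, 280:360]);k+=280
for y in range(300,350,3):
    q=np.nonzero(m[y,280:360])[0]+280
    if len(q):print(y,q.min(),q.max())
for n in("scene","wrist"):
    f=fs[n];print(n)
    for P in([.5661,-.1954,.1195],[.5745,-.188,.1195],[.570,-.192,.1195]): 
        T=np.linalg.inv(np.array(f["cam_to_world"]));dist=np.linalg.norm((T@np.r_[P,1])[:3]);print(P,proj(f,P)[0],"radius px",K(f)[0,0]*.013/dist)
```

```text
[[28 26 21 15 10  9  7  7  9  8  8  9  5 10  8  8  9  8  9  7]
 [28 29 25 22 17 10  9  5  6  7  9 10  8  8  9  6  6  8  8 11]
 [27 31 28 26 26 21 15 11  7  9  7  8  8  7  8  7  8  7  9  8]
 [28 28 28 29 30 38 43 23 11  9  8  8  7  6  8  6  8  8  8  7]
 [29 29 28 28 37 59 64 46 35 27 13  9  8  9  9 10 10  8  6 10]
 [31 26 25 25 43 64 65 60 58 46 28 16 12  7  9  9  6  7  7  8]
 [27 24 20 22 40 64 59 62 62 58 47 36 20 13  8  8  8  6  7  9]
 [22 20 19 20 32 57 59 59 60 60 53 46 29 13  6  7  9  8  9  9]
 [20 17 18 17 24 44 52 56 56 56 49 39 24 13  7  7  8  9  9  8]
 [18 18 18 15 21 26 40 50 51 49 41 28 17  9  7  7  7  8 10  9]
 [18 18 18 16 18 19 25 33 35 33 26 16 11 10  7  6 10  9  7  8]
 [16 17 18 17 16 14 15 16 19 19 16 12 14 10  8  7  9  6  8  9]
 [16 16 17 16 15 14 12 12 13 13 12 11 11 10 11 10 10  9  7 10]
 [13 15 17 17 17 16 14 11 11 13 12 13 12 10 11 10 10  9 10 10]
 [18 15 15 18 18 17 15 14 15 14 12 12 12 12 11 11 12 11 11 10]
 [27 21 16 15 16 16 16 17 17 17 13 10 10 12 13 12 12 11 11 12]]
315 333 335
318 333 336
321 333 336
324 333 336
327 332 336
330 330 336
333 316 337
336 321 335
scene
[0.5661, -0.1954, 0.1195] [262.537  146.9245] radius px 4.189069340679477
[0.5745, -0.188, 0.1195] [262.8629 149.2701] radius px 4.21877619866564
[0.57, -0.192, 0.1195] [262.6783 148.0061] radius px 4.2027639110980575
wrist
[0.5661, -0.1954, 0.1195] [319.6304 317.0263] radius px 19.8186267214896
[0.5745, -0.188, 0.1195] [331.814  305.0396] radius px 20.38085690514728
[0.57, -0.192, 0.1195] [325.2523 311.5519] radius px 20.080398488140013
```

The ball measures about (0.5695, −0.194, 0.119) and its target is (0.5576, −0.2546, 0.120). I make the last, slow approach.

```bash
python3 -m jog '[[[0,-0.001,-0.01,0,0,0,0],[-0.002,-0.002,-0.03,0,0,0,0],[-0.003,-0.003,-0.06,0,0,0,0],[-0.005,-0.004,-0.1,0,0,0,0],[-0.007,-0.005,-0.14,0,0,0,0],[-0.009,-0.005,-0.18,0,0,0,0],[-0.011,-0.005,-0.22,0,0,0,0],[-0.013,-0.005,-0.25,0,0,0,0],[-0.014,-0.005,-0.275,0,0,0,0],[-0.015,-0.005,-0.295,0,0,0,0],[-0.015,-0.005,-0.305,0,0,0,0],[-0.015,-0.005,-0.308,0,0,0,0],[-0.015,-0.005,-0.308,0,0,0,0],[-0.015,-0.005,-0.308,0,0,0,0],[-0.015,-0.005,-0.308,0,0,0,0]]]' 80 >/dev/null; python3 chk.py
python3 - <<'E'
from h import *
np.set_printoptions(precision=4,suppress=True)
fs={n:optics.grab_frame(n) for n in("top","scene","wrist")}
s=fs["scene"]
lens=np.array([.543,-.3535,.12]);X=np.array([-.1457,-.989,0]);Y=np.array([.989,-.1457,0])
a=np.arange(0,6.28,.4)
ring=[lens+.029*(np.cos(t)*Y+np.sin(t)*np.array([0,0,1])) for t in a]
b=lens-.1*X
def crop(f,x,y,pts,k=8,w=100,h=75):
    im=cv2.resize(f["color"][y-h//2:y-h//2+h,x-w//2:x-w//2+w,::-1],None,fx=k,fy=k,interpolation=cv2.INTER_CUBIC)
    for p in proj(f,pts):
        cv2.circle(im,(int((p[0]-x+w//2+.5)*k),int((p[1]-y+h//2+.5)*k)),2,(255,0,255),-1)
    return im
rb=[b+.013*(np.cos(t)*np.array(s["cam_to_world"])[:3,0]+np.sin(t)*np.array(s["cam_to_world"])[:3,1]) for t in a]
cv2.imwrite("pics/j.png",crop(s,236,136,ring+rb))
print(proj(s,b),[(round(r["confidence"],2),np.round(r["box"],1)) for r in models.silhouettes(s,"ball_center")])
E
```

```text
pos [ 0.5609 -0.2102  0.1408] yaw_x -0.14466819908929882 tooly [ 0. -0. -1.] F [ 0.2338  0.1259 -2.1448] M [ 0.06   -0.0046  0.0494] gap 0.011095906173790289 j [-0.3778  0.4423  1.6648 -0.      1.0345 -0.2331] t 17.3
[[248.7554 139.1279]] [(0.37, array([250.3, 142.6,   4.4,   6.1]))]
```

View pics/j.png

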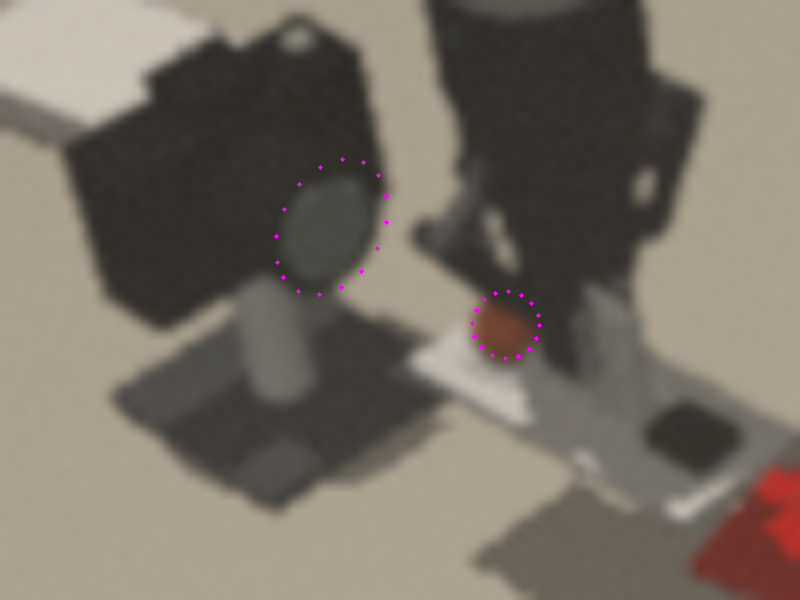

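The lens ring fits the glass (ring and glass both near (330,227)). The ball at (505,327) fills its predicted target circle to about 1 mm, and the tray is level with nothing touching. I hold for half a second, check and hand in.

```bash
python3 -m jog '[[[0,0,0,0,0,0,0],[0,0,0,0,0,0,0],[0,0,0,0,0,0,0],[0,0,0,0,0,0,0],[0,0,0,0,0,0,0]]]' 80 >/dev/null; python3 chk.py; python3 -c "
from plant import sign_off; print(sign_off())"
```

```text
pos [ 0.5608 -0.2105  0.1408] yaw_x -0.14504977030394609 tooly [ 0.     -0.0001 -1.    ] F [-0.0602  0.1018 -2.1441] M [-0.0453 -0.01    0.0193] gap 0.011263424912037924 j [-0.3782  0.4424  1.6647 -0.0001  1.0345 -0.2331] t 18.0
the job is handed in; nothing more can be done
None
```

I turned the clamp about 1.23 rad clockwise, to roughly 1.4 on its scale. The wrist view showed the tongue parallel to the tray's long side and clear of it. I then gripped the tray by its fin at 80 N and carried it level to the camera. It was still held there when I handed in, at 18.0 s.

- **Position:** In the last picture the ball was in its pocket and within about 1–2 mm of its target circle, 10 cm in front of the glass at lens height.
- **Level and still:** The tool was vertical to within 0.001. The wrist force was steady at 2.1 N, which is just the tray's weight, so nothing was being touched.
- **Less certain:**
    - The lens position comes from a silhouette fit, and separate edge checks differed from it by 0–5 mm.
    - The ball was partly hidden by the gripper, so its place is known to only a few millimetres.
    - The network's ball detection in the last picture was weak (0.37 confidence, box cut short and about 4 px off the predicted ball), so I relied on the picture instead.

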